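# Balance the staining rocker

## Robot

A 7-joint arm with a two-finger parallel gripper is mounted at the origin on the work surface. World frame = base frame: x ahead of the robot, y to its left, z up, the work surface at z = 0. Lengths are in m, angles in rad, forces in N, time in s.
With the tool pointing down it reaches from about 0.425 to 0.825 m from the base axis. Payload 3.6 kg.
Tool frame: the origin (TCP) lies where the fingers leave the gripper's body, on its centre line; the fingertips stand 73 mm ahead of it and the grasp point (between the pads) lies 54 mm ahead of it; z points along the fingers, y is the line along which they close (so a half turn about z gives the same grasp; the last joint's range is limited). The gripper opens to 85 mm and grips with 20 to 120 N. Pads are 22 mm wide; open, the fingers measure 114 mm over their backs; the gripper's body (76 mm by 85 mm) begins 54 mm behind the grasp point. The pads swing forward as they close: fully open they stand 13 mm farther back than shut.
Start: joints at [1.198, 0.615, -0.013, 1.423, 0.008, 1.103, -0.04], TCP at [0.22, -0.611, 0.304] pointing down, gripper open.
Joint ranges: [-3.12, 3.12], [-0.3, 2.06], [-1.34, 1.32], [0.26, 2.42], [-1.36, 4.5], [0.01, 1.98], [-2.84, 2.84]. Speed limits (rad/s): [2.79, 2.79, 3.14, 3.14, 3.14, 3.14, 3.14].

## Interface

Orientations are given as a unit quaternion [x, y, z, w].
In Python, from station import arm, snapshot, camera_info, ticket gives the robot as it stands. Calls block until the motion is done:
- arm.movep(position, orientation): joint-space move of the TCP to a pose.
- arm.line_to(position, velocity=0.15, ori=None): straight line of the TCP; ori=None keeps the orientation; velocity is the mean speed in m/s.
- arm.move_j(angles): joint-space move.
- arm.move_gripper(opening, effort=None): opening from 0.0 (shut) to 1.0 (fully open); effort is the grip in N (None keeps the last); returns when the fingers have stopped.
- arm.pause(seconds).
- arm.ik(position, orientation): joint angles nearest the present ones, or None.
- snapshot(name): name is "side" or "top"; returns the picture (384x512x3 uint8, blue, green, red); there is no depth.
- camera_info(name): a dict with "fx", "fy", "cx", "cy" (pixels), "R" (3x3) and "t" (3): a world point X has camera coordinates R X + t. Camera axes: x right, y down, z forward; pixel columns grow to the right and rows downward; lengths in m; the calibration is good to about 2 mm. A picture is of the moment at which its call begins. camera_info takes no time and is no camera call.
A pose or a line that the arm cannot do raises arm.MotionError and nothing moves.
- ticket.finish_job(): hands the job in; it is judged then, once.
Readings, each from a call of its own:
- arm.read_time(): time.
- arm.read_joint_positions(): joint angles.
- arm.read_dq(): joint speeds.
- arm.read_effort(): joint torques, N m.
- arm.read_tool_pos(): TCP position.
- arm.read_eef_rot(): TCP orientation.
- arm.read_ft_force(): force on the tool from outside, world axes, zero at the start.
- arm.read_wrist_torque(): the same for the moment, N m.
- arm.read_opening(): opening from 0.0 (shut) to 1.0 (fully open).
- arm.read_finger_force(): force on a finger pad.
Only numpy, scipy, OpenCV 4.12 (cv2) and the standard library are available. Lean on these libraries where they do the work, as an engineer would, in place of code of your own. Each camera call takes 0.05 s, during which the arm holds its last target. There are 200 camera calls.

## Task

The rocker plate is tipped because only one of its two places carries a staining box. Take from the rack the box of the same size (low or tall) as the one on the plate: its bay only lets you take it by its two ends, so stand it on the rubber mat, let go, and take it again by its broad sides. Then set it down gently, upright, between the two steel stops of the empty place, lined up like the first box and centred, so that the plate comes level; leave the other boxes, and the amber bottle, jar, beaker and pipette-tip box where they are.

Things in the scene. Friction and masses are not known exactly. Their poses are not given: they have to be found in the camera images.
- rocker: laboratory see-saw rocker, white housing, carrying a black ribbed plate 190 mm (x) x 360 mm (y); fixed. Origin on the bench under the middle of the line that joins the two places; the plate's top is 110 mm above the bench when level, its tipping axis lies along the rocker's x at that height.
- plate (a joint): tip angle of the plate (rad), 0 level, positive when its left (+y) end is up, stops at -0.075 and +0.075; a spring of 3 N m/rad pulls it to level.
- place_left (a point): centre of the plate's left place (120 mm from the axis towards the rocker's +y), on the plate's top; tips with it. A place lies between two upright steel stops (5 mm thick, 26 mm wide in y, 66 mm high) whose inner faces are 38 mm either side of the centre along x; a box stands there with its length along x. The y sides are open.
- place_right (a point): the same for the right place (120 mm towards the rocker's -y).
- low_a: closed staining box, white with a blue lid, upright, low: 62 mm long (its x) x 38 mm wide (its y) x 42 mm high (z); origin: centre of its underside. One of two boxes of which one already stands on the rocker's plate and the other is put aside on the grey power supply (110 mm high, at the left); not to be handled.
- tall_a: closed staining box, white with a blue lid, upright, tall: 62 mm long (its x) x 38 mm wide (its y) x 72 mm high (z); origin: centre of its underside. One of two boxes of which one already stands on the rocker's plate and the other is put aside on the grey power supply (110 mm high, at the left); not to be handled.
- low_b: closed staining box, white with a blue lid, upright, low: 62 mm long (its x) x 38 mm wide (its y) x 42 mm high (z); origin: centre of its underside. Stored in one of the rack's bays at the start.
- tall_b: closed staining box, white with a blue lid, upright, tall: 62 mm long (its x) x 38 mm wide (its y) x 72 mm high (z); origin: centre of its underside. Stored in one of the rack's bays at the start.
- rack: aluminium rack with three bays side by side along its y (bay centres at y = -47, 0, 47 mm), fixed: base plate 84 mm (x) x 150 mm (y), 6 mm thick, with upright dividers 4 mm thick, 46 mm long in x, reaching 72 mm above the bench. The bays are 43 mm wide and open at both x ends, where the boxes stick out 8 mm past the dividers. Origin: centre of its underside.
- mat: black rubber mat 110 mm (x) x 130 mm (y) x 3 mm lying on the bench in front of the robot, fixed; origin: centre of its underside.
- jar: amber jar, 36 mm diameter, 60 mm high, in the rack's remaining bay; origin: centre of its underside. Bystander.
- bottle2: amber bottle, 60 mm diameter, 130 mm high, at the right; origin under its centre. Bystander.
- beaker: beaker, 60 mm diameter, 70 mm high, between the rack and the rocker, farther out; origin under its centre. Bystander.
- tip_box: closed pipette-tip box 122 x 82 x 48 mm, left of the mat; origin under its centre. Bystander.

How it is judged:
On the way:
1. the box of the same size as the one on the plate stands upright on the rubber mat, let go (((contact force between low_b and the fingers below 0.2 N and contact force between low_b and mat above 1 N and angle between low_b's own z axis and vertical below 0.1 rad and linear speed of low_b below 0.03 m/s and (distance between low_a and place_left below 0.03 m or distance between low_a and place_right below 0.03 m)) or (contact force between tall_b and the fingers below 0.2 N and contact force between tall_b and mat above 1 N and angle between tall_b's own z axis and vertical below 0.1 rad and linear speed of tall_b below 0.03 m/s and (distance between tall_a and place_left below 0.03 m or distance between tall_a and place_right below 0.03 m)))), for 0.2 s.
At the end, for the whole second after the job is handed in: Plate level within 0.03 rad, at rest; the rack box of the first box's size stands upright (0.08 rad) in the other place, within 18 mm of its centre, length along the place's x within 0.25 rad; the first box in its own place (30 mm); the rack's other box moved less than 20 mm (value of joint plate between -0.03 and 0.03 rad and velocity of joint plate between -0.03 and 0.03 rad/s and (((distance between low_b and place_left below 0.018 m or distance between low_b and place_right below 0.018 m) and (distance between low_a and place_left below 0.03 m or distance between low_a and place_right below 0.03 m) and distance of tall_b from where it was at the start of the episode below 0.02 m and angle between low_b's own z axis and vertical below 0.08 rad and angle between the x axis of low_b and the x axis of place_left, either way round below 0.25 rad and linear speed of low_b below 0.02 m/s) or ((distance between tall_b and place_left below 0.018 m or distance between tall_b and place_right below 0.018 m) and (distance between tall_a and place_left below 0.03 m or distance between tall_a and place_right below 0.03 m) and distance of low_b from where it was at the start of the episode below 0.02 m and angle between tall_b's own z axis and vertical below 0.08 rad and angle between the x axis of tall_b and the x axis of place_left, either way round below 0.25 rad and linear speed of tall_b below 0.02 m/s))); the robot touches nothing.
It fails at once if a box already out of the rack at the start, on the plate or put aside, is moved more than 35 mm (distance of any of low_a, tall_a from where it was at the start of the episode above 0.035 m).
It fails at once if a bystander (jar, bottle, beaker or pipette-tip box) is moved more than 30 mm (distance of any of jar, bottle2, beaker, tip_box from where it was at the start of the episode above 0.03 m).
It fails at once if a box from the rack is tipped more than 0.6 rad (angle between any of low_b, tall_b's own z axis and vertical above 0.6 rad).
It fails at once if a box from the rack is dropped or pressed on the rocker with more than 35 N (contact force between any of low_b, tall_b and rocker above 35 N).
It also fails if it takes over 70 s, if anything falls off the work surface, if the arm or the gripper's body presses on something with over 40 N, if the wrist force passes 120 N, or if a joint passes its speed limit or range.

## Working session

There is one attempt and no reset: what is moved stays moved. The work goes in short steps, each a Python script; the robot and the scene stay as the last script left them, time stands still between calls to the robot, and variables do not carry over. Pictures are saved under pics/ and viewed, at most 10 in all, crops included, and the job is handed in when it is done.

```bash
mkdir -p pics; ls; python3 - <<'E'
from station import arm, snapshot, camera_info
import cv2,numpy as np
for n in("top","side"):
    cv2.imwrite(f"pics/{n}0.png",snapshot(n)); c=camera_info(n)
    print(n,c["fx"],c["cx"],c["cy"],np.round(-np.array(c["R"]).T@c["t"],3),np.round(c["R"],3).tolist())
print(arm.read_eef_rot(),arm.read_time(),arm.read_tool_pos())
E
```

```text
pics
top 439.14097371270077 249.40294798035768 184.48970476423514 [0.283 0.027 1.369] [[-0.04, -0.999, 0.006], [-0.978, 0.038, -0.206], [0.205, -0.014, -0.979]]
side 463.0847117503558 253.14160799461186 190.86991336028447 [-0.339 -0.949  1.101] [[0.754, -0.657, 0.002], [-0.4, -0.461, -0.792], [0.522, 0.596, -0.611]]
[ 9.85084445e-01  1.72067618e-01 -2.31831137e-04 -1.14808196e-03] 0.1 [ 0.22014037 -0.6110363   0.30283624]
```

View pics/top0.png

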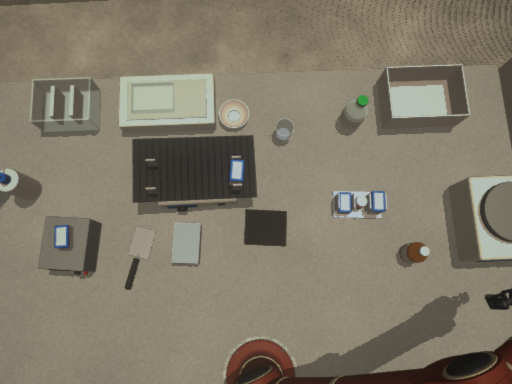

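View pics/side0.png

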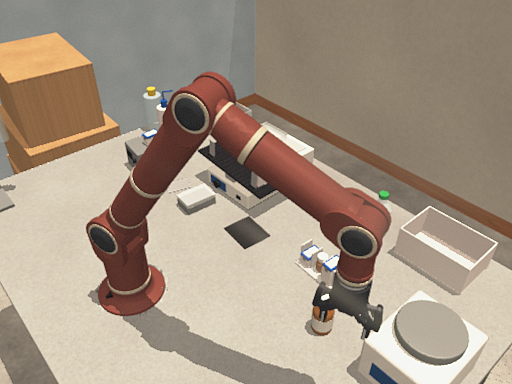

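```bash
python3 - <<'E'
import cv2,numpy as np
t=cv2.imread("pics/top0.png");s=cv2.imread("pics/side0.png")
f=lambda a,k:cv2.resize(a,None,fx=k,fy=k,interpolation=cv2.INTER_CUBIC)
a=f(t[130:215,125:265],5.5);b=f(t[180:270,325:435],4);c=f(s[230:300,285:355],4)
print(a.shape)
cv2.imwrite("pics/c1.png",a[:600,:800])
w=np.zeros((360,800,3),np.uint8);w[:360,:440]=b;w[:280,450:730]=c
cv2.imwrite("pics/c2.png",w)
E
```

```text
(468, 770, 3)
```

View pics/c1.png

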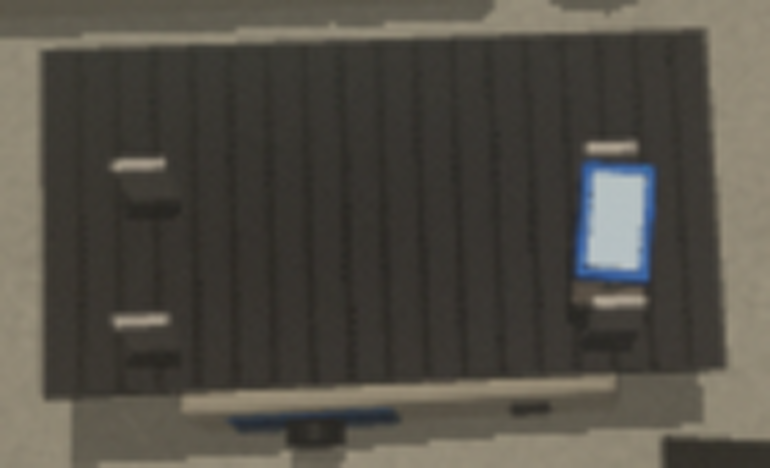

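View pics/c2.png

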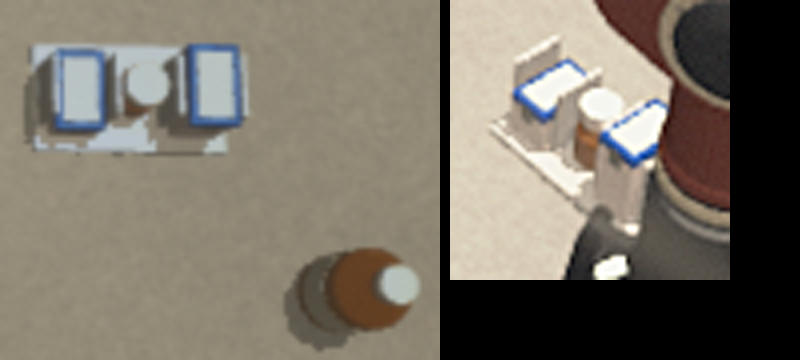

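```bash
cat > h.py <<'E'
from station import arm, snapshot, camera_info, ticket
import cv2,numpy as np
from scipy.spatial.transform import Rotation as Ro
def ray(n,p,z):
    c=camera_info(n);R=np.array(c["R"]);C=-R.T@np.array(c["t"])
    d=R.T@np.array([(p[0]-c["cx"])/c["fx"],(p[1]-c["cy"])/c["fy"],1])
    return C+d*(z-C[2])/d[2]
def blobs(m,amin=8):
    cs,_=cv2.findContours(m.astype(np.uint8),cv2.RETR_EXTERNAL,cv2.CHAIN_APPROX_NONE)
    return [c for c in cs if cv2.contourArea(c)>=amin]
def blue(im):
    h=cv2.cvtColor(im,cv2.COLOR_BGR2HSV)
    return (h[...,0]>100)&(h[...,0]<125)&(h[...,1]>110)&(h[...,2]>70)
def rect(n,c,z):
    """centre, (long,short) sides and long-axis angle of a blob on plane z"""
    P=np.array([ray(n,q,z)[:2] for q in c.reshape(-1,2)],np.float32)
    r=cv2.minAreaRect(P*1000); b=cv2.boxPoints(r)
    e=[b[1]-b[0],b[2]-b[1]]; L=max(e,key=np.linalg.norm)
    a=np.arctan2(L[1],L[0]); a=(a+np.pi/2)%np.pi-np.pi/2
    return np.round(np.array(r[0])/1000,4),np.round(sorted(r[1]),1),round(float(a),3)
def quat(close_angle):  # tool down, fingers closing along world direction close_angle
    y=np.array([np.cos(close_angle),np.sin(close_angle),0]);z=np.array([0,0,-1.])
    return Ro.from_matrix(np.column_stack([np.cross(y,z),y,z])).as_quat()
E
python3 - <<'E'
from h import *
im=cv2.imread("pics/top0.png")
for c in blobs(blue(im)):
    u=c.reshape(-1,2).mean(0)
    print(u.round(1),[rect("top",c,z) for z in(.048,.078,.143,.173)])
g=im.astype(int).sum(2)
roi=np.zeros_like(g,bool);roi[130:205,130:260]=1
for c in blobs(roi&(g>300)&~blue(im),3):print("bright",cv2.minAreaRect(c))
roi[:]=0;roi[200:250,240:292]=1
for c in blobs(roi&(g<120),100):print("mat",rect("top",c,.003))
roi[:]=0;roi[215:270,168:205]=1
for c in blobs(roi&(g>420),100):print("tip",rect("top",c,.048))
for p in((333,191.2),(333.2,217.5),(382,218)):print("rackcorner",ray("top",p,.006).round(4))
S=[(p,z) for p,z in(((611,147),.167),((620,300),.167),((139,164),.185),((141,320),.185))]
for p,z in S: print("stop",ray("top",(125+(p[0]+.5)/5.5-.5,130+(p[1]+.5)/5.5-.5),z).round(4))
print("bottle",ray("top",(425,251),.13),"beaker",ray("top",(285,128),.035))
E
```

```text
[ 63.2 235.8] [(array([0.4241, 0.5776]), array([35.9, 65.6]), 0.051), (array([0.4209, 0.5651]), array([35. , 64.1]), 0.051), (array([0.4139, 0.538 ]), array([33.3, 60.9]), 0.051), (array([0.4107, 0.5254]), array([32.5, 59.4]), 0.051)]
[377.4 202.3] [(array([ 0.4949, -0.3829]), array([36.8, 58.9]), -0.039), (array([ 0.4901, -0.3736]), array([35.9, 57.5]), -0.039), (array([ 0.4796, -0.3534]), array([34.1, 54.6]), -0.039), (array([ 0.4748, -0.3441]), array([33.3, 53.3]), -0.039)]
[  2. 177.] [(array([0.613 , 0.7657]), array([15.2, 26.1]), 0.076), (array([0.6055, 0.7489]), array([14.9, 25.5]), 0.076), (array([0.5892, 0.7126]), array([14.1, 24.2]), 0.076), (array([0.5817, 0.6958]), array([13.8, 23.6]), 0.076)]
[236.5 170. ] [(array([0.6073, 0.0464]), array([42.3, 67.4]), -0.141), (array([0.5999, 0.046 ]), array([41.4, 65.9]), -0.141), (array([0.5839, 0.045 ]), array([39.3, 62.6]), -0.141), (array([0.5766, 0.0445]), array([38.3, 61.1]), -0.141)]
bright ((197.01136779785156, 201.25506591796875), (3.52984881401062, 78.1894760131836), 87.45519256591797)
bright ((150.0, 188.0), (2.0, 8.0), 90.0)
bright ((237.0, 184.0), (2.0, 8.0), 90.0)
bright ((236.5450897216797, 169.50408935546875), (10.411609649658203, 17.745004653930664), 5.19442892074585)
bright ((149.5, 159.5), (1.0, 9.0), 90.0)
bright ((236.0, 156.5), (1.0, 8.0), 90.0)
bright ((194.5, 167.0), (74.0, 129.0), 90.0)
tip (array([0.3925, 0.2075]), array([ 82.6, 122. ]), -0.083)
rackcorner [ 0.5368 -0.2559  0.006 ]
rackcorner [ 0.4532 -0.2499  0.006 ]
rackcorner [ 0.4457 -0.4024  0.006 ]
stop [0.6178 0.0455 0.167 ]
stop [0.5371 0.0436 0.167 ]
stop [0.613  0.2842 0.185 ]
stop [0.5323 0.2827 0.185 ]
bottle [ 0.33357691 -0.47438392  0.13      ] beaker [ 0.7422288  -0.11280573  0.035     ]
```

```bash
python3 - <<'E'
from h import *
im=cv2.imread("pics/top0.png");g=im.astype(int).sum(2);roi=np.zeros_like(g,bool)
roi[200:255,240:295]=1
for c in blobs(roi&(g<170),200):print("mat",rect("top",c,.003))
arm.movep([0.492,-0.33,0.30],quat(-0.05))
print(arm.read_time(),arm.read_joint_positions())
s=snapshot("side");cv2.imwrite("pics/side1.png",s);cv2.imwrite("pics/top1.png",snapshot("top"))
for x in(.41,.42,.43):
  for q in(-.05,1.52,-1.62,3.09):
    j=arm.ik([x,-.02,.1],quat(q)); print(x,q,None if j is None else np.round(j,2))
for q in(1.59,-1.55):
    j=arm.ik([.5726,.2888,.22],quat(q)); print(None if j is None else np.round(j,2))
# project the two hypotheses of the plate box's lid centre
c=camera_info("side")
for n,h in(("low",.143),("tall",.173)):
    X=ray("top",(236.5,170),h);p=np.array(c["R"])@X+c["t"];print(n,p[:2]/p[2]*c["fx"]+[c["cx"],c["cy"]])
for b in blobs(blue(s),5):print(np.round(cv2.minAreaRect(b)[0],1),cv2.contourArea(b))
E
```

```text
mat (array([ 0.4316, -0.0357]), array([104.6, 124.2]), 1.479)
1.55 [ 0.75964338  0.5455592  -0.32476004  1.59675474  0.19639968  1.03168047
  0.32327593]
0.41 -0.05 [ 0.11  0.64 -0.16  2.28  0.41  0.24 -0.47]
0.41 1.52 [ 0.25  0.67 -0.37  2.27  0.77  0.32  0.73]
0.41 -1.62 [-0.04  0.64  0.05  2.28 -0.13  0.22 -1.49]
0.41 3.09 [ 0.51  0.77 -0.77  2.27  1.12  0.57  1.93]
0.42 -0.05 [ 0.11  0.65 -0.17  2.25  0.39  0.27 -0.46]
0.42 1.52 [ 0.25  0.67 -0.38  2.25  0.75  0.34  0.75]
0.42 -1.62 [-0.04  0.65  0.05  2.26 -0.13  0.24 -1.49]
0.42 3.09 [ 0.51  0.78 -0.79  2.24  1.11  0.59  1.95]
0.43 -0.05 [ 0.12  0.66 -0.17  2.23  0.38  0.29 -0.44]
0.43 1.52 [ 0.26  0.68 -0.39  2.22  0.73  0.36  0.78]
0.43 -1.62 [-0.04  0.65  0.05  2.23 -0.13  0.26 -1.49]
0.43 3.09 [ 0.52  0.79 -0.81  2.21  1.09  0.62  1.97]
[-0.09  0.79 -0.75  1.54  0.59  1.05  0.6 ]
[-0.51  0.68  0.02  1.55 -0.02  0.91 -2.04]
low [264.11870056 171.65958054]
tall [262.79928032 165.56620061]
[381. 377.] 207.5
[333.8 263.6] 30.0
[305.3 255.8] 5.0
[222.  185.5] 20.0
[213.5 177.5] 8.5
[262.5 168.5] 22.0
[163.5 102. ] 27.5
```

View pics/side1.png

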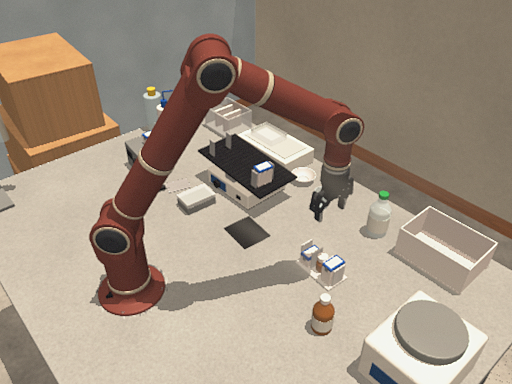

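```bash
python3 - <<'E'
import cv2,numpy as np
s=cv2.imread("pics/side1.png");f=lambda a,k:cv2.resize(a,None,fx=k,fy=k,interpolation=cv2.INTER_CUBIC)
w=np.hstack([f(s[125:200,205:285],5),f(s[225:300,285:365],5)]);cv2.imwrite("pics/c3.png",w)
E
```

```text
(no output)
```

View pics/c3.png

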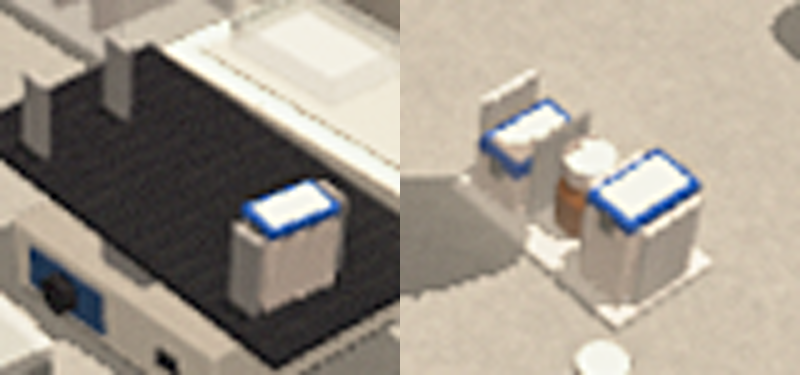

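```bash
python3 - <<'E'
from h import *
im=cv2.imread("pics/top1.png")
for c in blobs(blue(im)):
    u=c.reshape(-1,2).mean(0)
    if 300<u[0]<400:print(u,rect("top",c,.078))
sd=ray("side",(333.8,262.4),.078);print("side est",sd)
p=np.array([.4897,-.3745])
q=quat(-.05)
arm.move_gripper(1.0)
arm.movep([*p,.21],q);arm.line_to([*p,.107],.12)
print("ft",arm.read_ft_force().round(2) if hasattr(arm.read_ft_force(),'round') else arm.read_ft_force())
arm.move_gripper(0.0,40)
print("open",arm.read_opening(),arm.read_finger_force(),arm.read_tool_pos(),arm.read_time())
arm.line_to([*p,.13],.08)
print(arm.read_opening(),arm.read_finger_force(),arm.read_ft_force())
arm.line_to([*p,.22],.15)
print(arm.read_ft_force(),arm.read_time())
cv2.imwrite("pics/side2.png",snapshot("side"))
E
```

```text
[374.66153846 199.6       ] (array([ 0.4899, -0.3702]), array([30. , 58.5]), -0.097)
side est [ 0.48705239 -0.37650711  0.078     ]
ft [0.1  0.28 0.03]
open 0.7193222653879235 45.177592635154724 [ 0.48903392 -0.37501871  0.10796425] 3.7
0.7211326523818645 44.52216625213623 [-0.41622608 -1.06685518 -4.1747272 ]
[-0.87875023  0.32047891 -4.12957042] 4.8917
```

```bash
python3 - <<'E'
from h import *
m=[.435,-.036];q=quat(0.0)
arm.movep([*m,.22],q);arm.line_to([*m,.112],.12)
arm.pause(.2);f0=arm.read_ft_force()[2];z=.112
while z>.099 and arm.read_ft_force()[2]<f0+2:
    z-=.001;arm.line_to([*m,z],.02)
print("contact z",z,f0,arm.read_ft_force(),arm.read_opening())
arm.move_gripper(1.0);arm.pause(.3)
arm.line_to([*m,.2],.12);print(arm.read_time())
arm.movep([.50,-.25,.3],q)
t=snapshot("top");cv2.imwrite("pics/top3.png",t);cv2.imwrite("pics/side3.png",snapshot("side"))
for c in blobs(blue(t)):
    u=c.reshape(-1,2).mean(0);print(u,rect("top",c,.075))
w=np.hstack([cv2.resize(t[170:270,220:320],(400,400)),cv2.resize(cv2.imread("pics/side3.png")[190:290,190:290],(400,400))])
cv2.imwrite("pics/c4.png",w);print(arm.read_time())
E
```

```text
contact z 0.104 -4.387483620440055 [-0.3273523  -0.61628584  5.75774434] 0.7201128753682549
11.1
[ 63.26966292 235.73033708] (array([0.4211, 0.5663]), array([35.1, 64. ]), 0.051)
[266.04918033 223.16393443] (array([ 0.4361, -0.0359]), array([35.6, 59.5]), -0.045)
[  2. 177.] (array([0.6062, 0.7506]), array([14.9, 25.6]), 0.076)
[236.484375 169.96875 ] (array([0.6007, 0.046 ]), array([41.4, 66.1]), -0.141)
12.1667
```

View pics/c4.png

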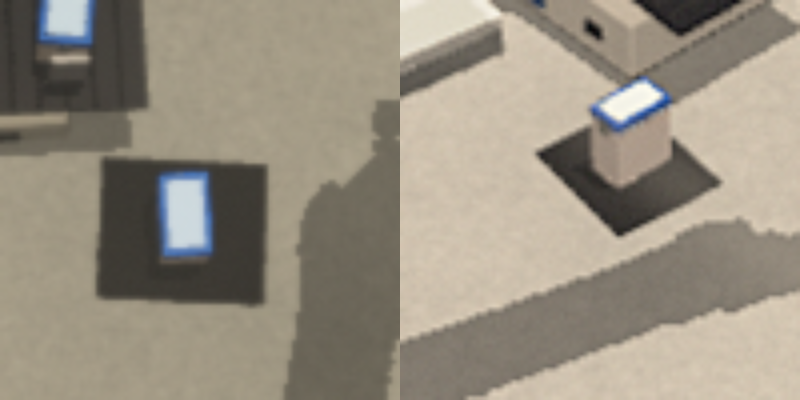

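```bash
python3 - <<'E'
from h import *
m=[.4355,-.036];q=quat(np.pi/2)
arm.movep([*m,.22],q);arm.line_to([*m,.105],.1)
arm.move_gripper(0.0,40)
print("open",arm.read_opening(),arm.read_finger_force(),arm.read_tool_pos())
arm.line_to([*m,.13],.06);arm.pause(.2);print(arm.read_ft_force(),arm.read_opening(),arm.read_finger_force())
arm.line_to([*m,.325],.15)
P=[.5726,.289];Q=quat(1.59)
arm.movep([*P,.325],Q)
print(arm.read_tool_pos(),arm.read_ft_force(),arm.read_time())
t=snapshot("top");cv2.imwrite("pics/top4.png",t);s=snapshot("side");cv2.imwrite("pics/side4.png",s)
w=np.hstack([cv2.resize(t[130:230,110:210],(400,400)),cv2.resize(s[100:200,180:280],(400,400))])
cv2.imwrite("pics/c5.png",w)
E
```

```text
open 0.4376465952783586 41.969398856163025 [ 0.43568906 -0.03574763  0.10534188]
[-0.38710446 -0.12975017 -3.83653192] 0.4370222665611695 41.307050585746765
[0.57343384 0.28683274 0.3245196 ] [ 0.59748923 -0.59436575 -3.97000146] 18.4417
```

View pics/c5.png

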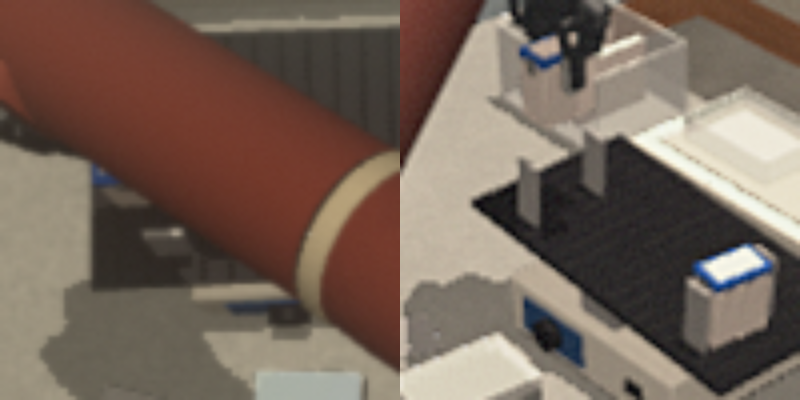

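```bash
python3 - <<'E'
from h import *
P=[.5726,.289];f0=np.array(arm.read_ft_force());z=.325;log=[]
def abort(f): return abs(f[0])>8 or abs(f[1])>10 or f[2]>12
arm.line_to([*P,.3],.1)
z=.3
while z>.2125:
    st=.006 if z>.232 else .002
    z=max(z-st,.212);arm.line_to([*P,z],.08 if st>.005 else .03)
    f=np.array(arm.read_ft_force())-f0;log.append((round(z,4),*f.round(1)))
    if abort(f):print("STOP");break
for l in log[-13:]:print(l)
print(max(abs(l[1]) for l in log[:-12]),arm.read_tool_pos(),arm.read_time())
t=snapshot("top");s=snapshot("side");cv2.imwrite("pics/side5.png",s)
cv2.imwrite("pics/c6.png",cv2.resize(s[90:200,170:290],(720,600)))
E
```

```text
(0.252, np.float64(-0.5), np.float64(-0.5), np.float64(-0.8))
(0.246, np.float64(-1.1), np.float64(-0.0), np.float64(-0.5))
(0.24, np.float64(-0.1), np.float64(0.8), np.float64(-0.3))
(0.234, np.float64(-1.6), np.float64(0.0), np.float64(0.2))
(0.228, np.float64(-0.6), np.float64(0.9), np.float64(-0.5))
(0.226, np.float64(-0.6), np.float64(2.0), np.float64(0.2))
(0.224, np.float64(-1.3), np.float64(1.3), np.float64(-1.0))
(0.222, np.float64(-0.1), np.float64(0.8), np.float64(2.2))
(0.22, np.float64(-1.2), np.float64(1.3), np.float64(2.4))
(0.218, np.float64(0.0), np.float64(1.2), np.float64(2.8))
(0.216, np.float64(-0.1), np.float64(2.6), np.float64(3.1))
(0.214, np.float64(-0.7), np.float64(2.6), np.float64(2.7))
(0.212, np.float64(-0.2), np.float64(2.4), np.float64(4.5))
1.6 [0.57266418 0.28935891 0.21225458] 23.9417
```

View pics/c6.png

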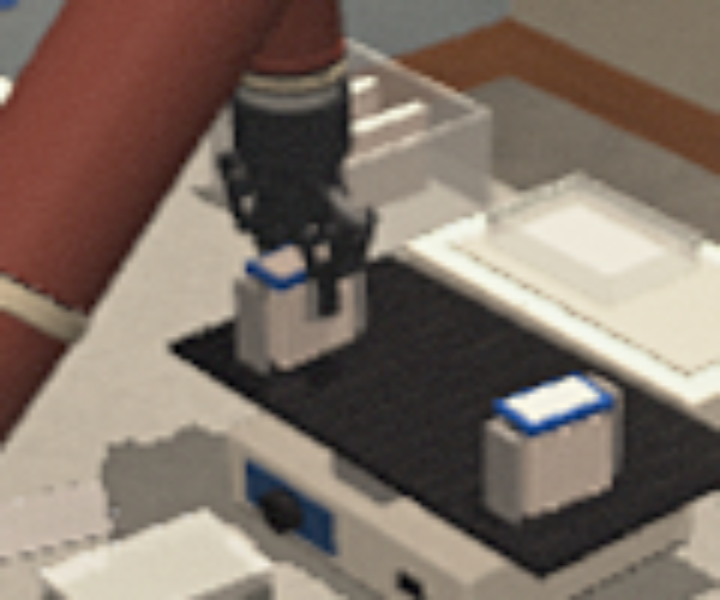

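```bash
python3 - <<'E'
from h import *
P=[.5726,.289]
arm.move_gripper(0.75);arm.move_gripper(1.0);arm.pause(.3)
arm.line_to([*P,.34],.1)
arm.movep([.50,-.20,.34],quat(0));arm.pause(1)
t=snapshot("top");s=snapshot("side")
for c in blobs(blue(t)):
    u=c.reshape(-1,2).mean(0)
    if 100<u[0]<260:print(u,rect("top",c,.182))
g=t.astype(int).sum(2);roi=np.zeros_like(g,bool);roi[130:200,135:260]=1
for c in blobs(roi&(g>300)&~blue(t),3):
    r=cv2.minAreaRect(c);print(r,ray("top",r[0],.176).round(4))
w=np.vstack([cv2.resize(t[130:215,125:265],(560,340)),cv2.resize(s[115:195,180:310],(560,255))[:255]])
cv2.imwrite("pics/c7.png",w);print(arm.read_time())
E
```

```text
[148.36923077 174.2       ] (array([0.5715, 0.2883]), array([36.1, 60.2]), 0.011)
[234.42424242 169.39393939] (array([0.576 , 0.0511]), array([38.8, 60.1]), -0.038)
((221.0, 198.5), (1.0, 30.0), 90.0) [0.4965 0.0898 0.176 ]
((149.0, 188.5), (1.0, 8.0), 90.0) [0.5323 0.288  0.176 ]
((235.49998474121094, 183.49998474121094), (2.262742042541504, 9.050968170166016), 81.8698959350586) [0.5372 0.0484 0.176 ]
((148.0, 174.0), (18.0, 10.0), 90.0) [0.5736 0.2911 0.176 ]
((234.5041046142578, 168.95492553710938), (10.592681884765625, 18.288219451904297), 5.19442892074585) [0.5789 0.0498 0.176 ]
((148.5, 160.5), (1.0, 9.0), 90.0) [0.6125 0.29   0.176 ]
((233.5, 155.5), (1.0, 9.0), 90.0) [0.6179 0.0514 0.176 ]
((197.0, 164.5), (69.0, 124.0), 90.0) [0.5957 0.1543 0.176 ]
29.4
```

View pics/c7.png

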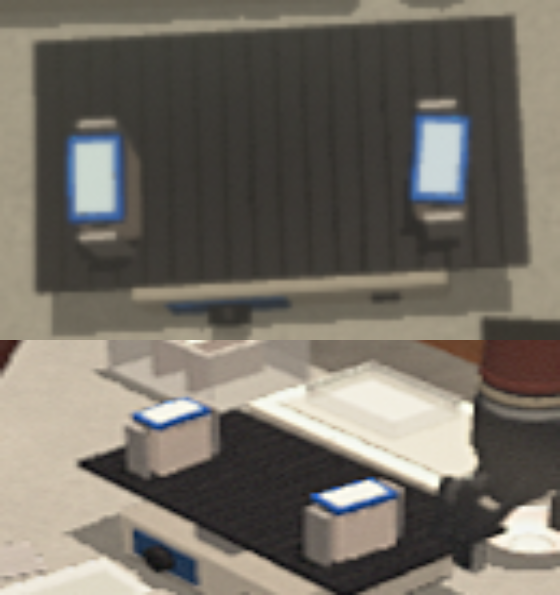

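```bash
python3 -c "
from station import ticket
print(ticket.finish_job())"
```

```text
the job is handed in; nothing more can be done
None
```

The tall box from the rack's right bay was stood on the mat, taken again by its broad sides and set in the plate's left place; the final pictures showed the plate level and the box centred within about 2 mm, and I handed the job in at about 30 s (no verdict was returned).

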